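# Tip the lid of the sample bath open and stand it in the draining rack

### The arm

A 7-joint arm with a two-finger parallel gripper is mounted at the origin on the work surface. World frame = base frame: x ahead of the robot, y to its left, z up, the work surface at z = 0. Lengths are in m, angles in rad, forces in N, time in s.
With the tool pointing down it reaches from about 0.35 to 0.9 m from the base axis. Payload 19.9 kg.
Tool frame: the origin (TCP) lies between the finger pads; the fingertips stand 17 mm ahead of it and the grasp point (between the pads) lies 2 mm behind it; z points along the fingers, y is the direction in which the jaws open and shut (so a half turn about z gives the same grasp; the last joint's range is limited). The gripper opens to 94 mm and grips with 3 to 60 N. Pads are 16 mm wide; open, the fingers measure 119 mm over their backs; the gripper's body (75 mm by 177 mm) begins 78 mm behind the grasp point.
Start: joints at [-1.232, 0.417, -0.01, 1.614, 0.005, 1.111, -0.053], TCP at [0.232, 0.58, 0.222] pointing down, gripper open.
Joint ranges: [-2.81, 2.81], [-0.39, 2.02], [-1.27, 1.25], [0.06, 2.57], [-1.19, 4.33], [0.19, 2], [-2.82, 2.82]. Speed limits (rad/s): [1.89, 1.89, 2.39, 2.39, 3.01, 3.01, 3.01].

### API

Orientations are given as a unit quaternion [x, y, z, w].
In Python, from cell import ctrl gives the robot as it stands.
- The arm moves only by the tool jog_arm, never from a script. Its argument "plan" is one flat list of numbers, 4 for each row, row after row: the shift along the tool's x, y, z in mm, then the turn about the tool's z in degrees. A call has exactly 10 rows; each row is the pose to reach, as a shift and turn from the pose commanded when the call began, along the tool's axes at that moment; what a row does not reach only later rows make up. A row lasts 1/12 s, in which the tool goes at most 41.7 mm and 7.16 degrees, less where a joint would pass 70% of its speed; a pose out of reach is approached as far as the arm can. A call with a gripper value outside its range is refused whole. "fingers" is the opening in per cent of the stroke, from 0 (shut) to 100 (fully open), set as the call begins (left out, the last holds). The fingers move at their own pace and stop on an object; "grip_force" is the grip in N (left out, the last holds). Time passes only in rows, so rows that repeat a pose let the fingers close, or fill a call up. It gives the time, the measured TCP pose, the force and the opening at its end, in the units of the state.
- ctrl.observe(): the state, without advancing time (a new reading comes with each control period).
- ctrl.snapshot(name): name is "side" or "top" or "wrist"; returns a dict with "color" (384x512x3 uint8, blue, green, red), "range_z" (384x512 float32, m along the optical axis (not along the pixel's ray), 0 where there is no reading), "K" (3x3 intrinsics, pixels), "world_to_cam" (4x4, takes a point from world to camera coordinates); the wrist camera has in their place "mount" (4x4, takes a point from camera to tool coordinates, whose origin is the TCP and whose axes are the flange's). Camera axes: x right, y down, z forward; pixel columns grow to the right and rows downward; lengths in m; the calibration is good to about 2 mm. A picture is of the moment at which its call begins: read the wrist's pose just before it.
- ctrl.finish_job(): hands the job in, once; it reports no verdict.
The state is a dict: "clock": time; "joint_pos": joint angles; "joint_velocities": joint speeds; "joint_efforts": joint torques, N m; "eef_pos": TCP position; "tcp_rot": TCP orientation; "contact_force": force on the tool from outside, world axes, zero at the start; "wrist_torque": the same for the moment, N m; "width": opening from 0.0 (shut) to 1.0 (fully open).
Only numpy, scipy, OpenCV 4.12 (cv2) and the standard library are available. Lean on these libraries where they do the work, as an engineer would, in place of code of your own. Each camera call takes 0.05 s, during which the arm holds its last target.

### The job

Tip the loose lid of the white sample bath up on its back edge until it leans by itself against the two rests behind the opening, and let go. Then lift it off by its bar handle and stand it on edge, handle end up, in the slot of the wire draining rack. Do not drop the lid or disturb the other things on the bench.

Things in the scene. Friction and masses are not known exactly. Their poses are not given: they have to be found in the camera images.
- bath: White sample bath, fixed. Origin: on the bench under the centre of its 92 x 102 mm opening; x points to its back, z up. Housing x -74 to +85, y +-70 mm; flat rim 90 mm above the bench. Behind the opening two metal rests (radius 4 mm, y = +-45 mm) rise from the rim at x = 70 mm to x = 83 mm, 75 mm above the rim: they lean back 9 degrees.
- lid: Loose aluminium lid, plate 110 (x) x 120 (y) x 6 mm, 0.15-0.31 kg. Origin: centre of its underside; starts flat on the rim, axes as the bath's. An 8 mm deep frame beneath sits in the opening (3 mm play), so pushing the handle to the back tips it about its back lower edge (x +55, z 0). Past upright it leans on the rests, 5-15 degrees beyond upright, and stays; before that it falls shut.
- lid_grip (a point): Centre of the lid's handle: black round bar, 12 mm diameter, 92 mm long along the lid's y, on two 8 mm struts at y = +-40 mm. In the lid frame x = -75, z = 46 mm: 20 mm beyond the front edge, 40 mm above the plate. Axes as the lid's. With the lid leaning on the rests the bar is level, about 120 mm above the rim, free to be pinched from above.
- lid_foot (a point): Middle of the lid's back edge, half-way through the plate (lid frame x = +55, z = 3 mm). Axes as the lid's. The lid stands on this edge when tipped up and in the rack.
- rack: Wire draining rack, fixed. Origin: centre of its base, on the bench; z up, slot along y. White base plate 110 x 160 x 8 mm (slot floor 8 mm above the bench); two wire fences along y at x = +-22.5 mm, 7 mm thick, 72 mm high, 151 mm long: a clear slot 38 mm wide. The lid may stand in it either way round.
- reagent: Bystander: small amber bottle, 40 diameter, 95 tall (mm), standing loose on the bench, to be left alone. Origin: middle of its underside.
- tube_block: Bystander: green tube block, 110 x 76 x 54 tall (mm), standing loose on the bench, to be left alone. Origin: middle of its underside.
- beaker: Bystander: clear beaker, 72 diameter, 90 tall (mm), standing loose on the bench, to be left alone. Origin: middle of its underside.
- jar: Bystander: white screw jar, 70 diameter, 80 tall (mm), standing loose on the bench, to be left alone. Origin: middle of its underside.
- tip_box: Bystander: grey box with clear top, 87 x 122 x 67 tall (mm), standing loose on the bench, to be left alone. Origin: middle of its underside.
- big_bottle: Bystander: white bottle, 70 diameter, 160 tall (mm), standing loose on the bench, to be left alone. Origin: middle of its underside.
- pipette: Bystander: pipette lying down, about 250 long, 24 thick (mm), standing loose on the bench, to be left alone. Origin: middle of its underside.
Not all that is in view belongs to the job. What is shaped like the lid but yellow is not meant.

How it is judged:
On the way:
1. the lid stands tipped up on the bath's rim, leaning on the rests, not touched by the fingers (angle between lid_grip's own z axis and vertical between 1.57 and 2 rad and x of lid_foot in the frame of bath between 0.035 and 0.085 m and z of lid_foot in the frame of bath between 0.085 and 0.105 m and contact force between the fingers and lid below 0.1 N), for 0.3 s.
At the end, for the whole second after the job is handed in: The lid stands at rest in the rack's slot on its back edge (edge middle within 24 mm of the slot's centre line, within 40 mm of its middle lengthwise, under 18 mm above the bench), handle end up, within about 33 degrees of upright, in line with the slot (x of lid_foot in the frame of rack between -0.024 and 0.024 m and y of lid_foot in the frame of rack between -0.04 and 0.04 m and z of lid_foot in the frame of rack below 0.018 m and angle between lid_grip's own z axis and vertical between 1 and 2.15 rad and angle between the y axis of lid and the y axis of rack, either way round below 0.35 rad and linear speed of lid below 0.02 m/s); the robot touches nothing.
It fails at once if the lid is dropped or thrown (over 0.9 m/s while not held) (linear speed of lid above 0.9 m/s and contact force between the fingers and lid below 0.1 N).
It fails at once if a bystander is pushed away by more than 30 mm (distance of any of reagent, tube_block, beaker, jar, tip_box, big_bottle, pipette from where it was at the start of the episode above 0.03 m).
It also fails if it takes over 67 s, if anything falls off the work surface, if the arm or the gripper's body presses on something with over 40 N, if the wrist force passes 120 N, or if a joint passes its speed limit or range.

## Working session

There is one attempt and no reset: what is moved stays moved. The work goes in short steps, Python scripts to look and compute and a tool call to move; the robot and the scene stay as the last step left them, time stands still between calls to the robot, and variables do not carry over. Pictures are saved under pics/ and viewed, and the job is handed in when it is done.

Besides the shell and the picture viewer there is one more tool, called after "Call:" as name(argument=value, ...) on one line, values as JSON. jog_arm: Moves the arm, as the interface text tells. Its arguments: {"type":"object","properties":{"plan":{"type":"array"},"fingers":{"type":"number"},"grip_force":{"type":"number"}},"required":["plan"]}

```bash
mkdir -p pics; ls; python3 - <<'E'
from cell import ctrl
import cv2, numpy as np, pickle
s=ctrl.observe(); print(s)
for n in ["side","top","wrist"]:
    d=ctrl.snapshot(n); pickle.dump((s,d),open(f"{n}0.pkl","wb")); cv2.imwrite(f"pics/{n}0.png",d["color"])
    print(n,d["K"].round(1).tolist(),(d["world_to_cam"] if n!="wrist" else d["mount"]).round(4).tolist())
E
```

```text
pics
{'clock': 0.0, 'joint_pos': array([-1.23249949,  0.41796797, -0.01035947,  1.61416767,  0.00468193,
        1.11069682, -0.05299583]), 'joint_velocities': array([-1.05187926e-04, -4.11999244e-04, -2.14759299e-05, -9.25115512e-05,
        5.58604632e-04, -1.14314832e-03,  1.32527482e-03]), 'joint_efforts': array([-2.82561405e-04, -8.51262760e+01,  6.38907496e-01, -4.25987077e+01,
       -4.88907367e-02,  1.86694023e-02,  1.12449793e-04]), 'eef_pos': array([0.23154988, 0.58014223, 0.22183149]), 'tcp_rot': array([ 1.88731620e-01,  9.82028516e-01, -6.01228641e-04, -8.90544871e-05]), 'contact_force': array([ 0.3827811 ,  0.09500668, -0.00760629]), 'wrist_torque': array([-0.03407942, -0.06418985,  0.01718823]), 'width': 0.9997964487616757}
side [[436.7, 0.0, 254.0], [0.0, 436.7, 186.5], [0.0, 0.0, 1.0]] [[0.9987, -0.0476, 0.0182, -0.5472], [-0.0077, -0.4933, -0.8698, 0.1245], [0.0504, 0.8686, -0.493, 1.2061], [0.0, 0.0, 0.0, 1.0]]
top [[471.8, 0.0, 254.5], [0.0, 471.8, 190.9], [0.0, 0.0, 1.0]] [[-0.0118, -0.9999, 0.0029, 0.0243], [-0.9963, 0.0115, -0.0853, 0.5567], [0.0853, -0.0039, -0.9963, 1.2011], [0.0, 0.0, 0.0, 1.0]]
wrist [[302.2, 0.0, 254.0], [0.0, 302.2, 188.6], [0.0, 0.0, 1.0]] [[-0.0003, -0.9635, -0.2676, 0.0778], [1.0, -0.0005, 0.0006, 0.0001], [-0.0007, -0.2676, 0.9635, -0.1621], [0.0, 0.0, 0.0, 1.0]]
```

View pics/side0.png

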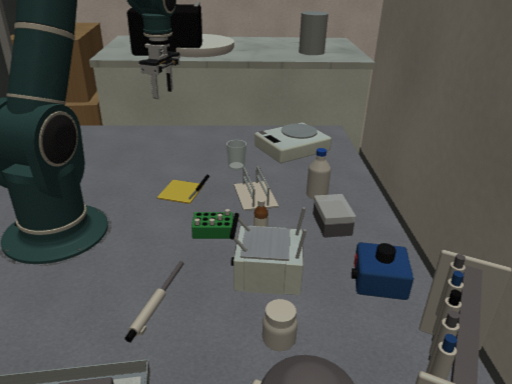

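View pics/top0.png

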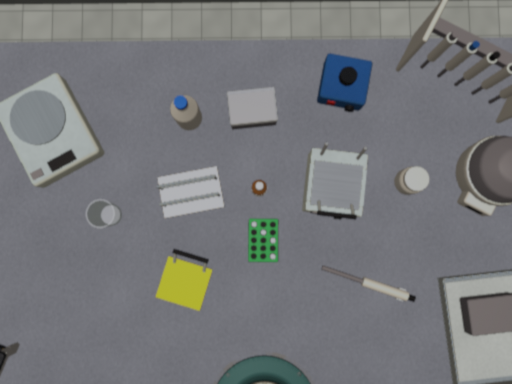

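View pics/wrist0.png

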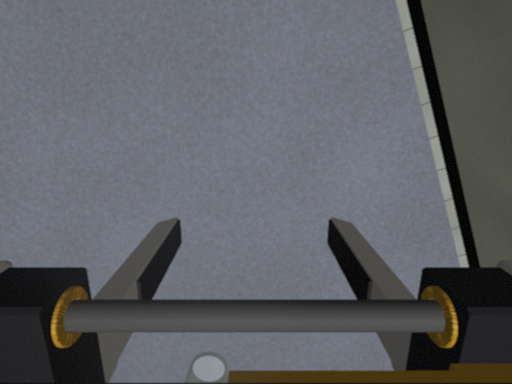

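The side view shows the bath at (268,260) with two rests to its right, the rack at (255,190), and the yellow decoy lid at (180,190). In the top view the bath is at (338,183) with its rests at (323,150) and (363,153) and a black handle at (337,215). The rack is at (190,192) and the yellow decoy at (184,283). Candidates for the lid are the grey plate at top (338,183) and the yellow plate at (184,283). I choose the grey one on the white bath and will check it in a close crop.

```bash
python3 - <<'E'
import cv2, numpy as np, pickle
s,d=pickle.load(open("top0.pkl","rb"))
c=d["color"][130:230,290:385]; cv2.imwrite("pics/c_bath.png",cv2.resize(c,None,fx=6,fy=6,interpolation=cv2.INTER_CUBIC))
c=d["color"][155:225,145:235]; cv2.imwrite("pics/c_rack.png",cv2.resize(c,None,fx=7,fy=7,interpolation=cv2.INTER_CUBIC))
s,d=pickle.load(open("side0.pkl","rb"))
c=d["color"][155:300,220:320]; cv2.imwrite("pics/c_side.png",cv2.resize(c,None,fx=4,fy=4,interpolation=cv2.INTER_CUBIC))
E
```

```text
(no output)
```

View pics/c_bath.png

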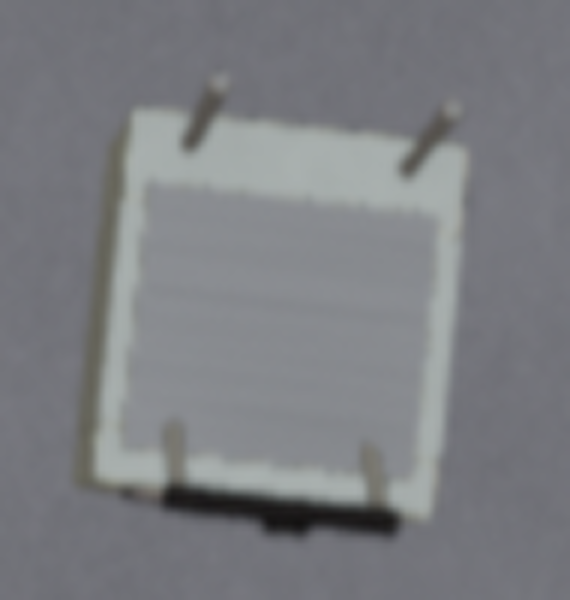

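View pics/c_rack.png

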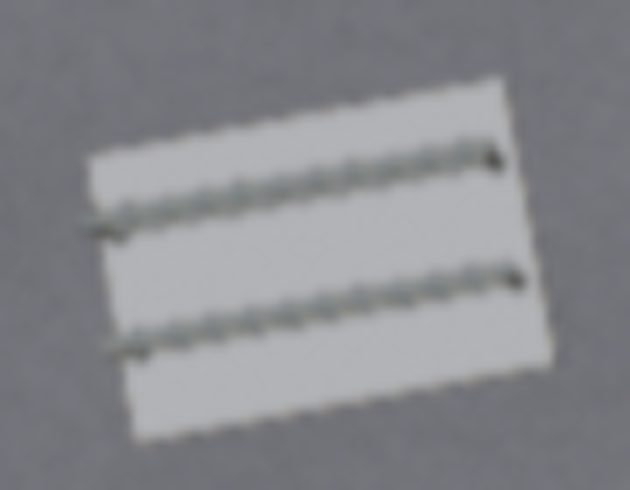

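View pics/c_side.png

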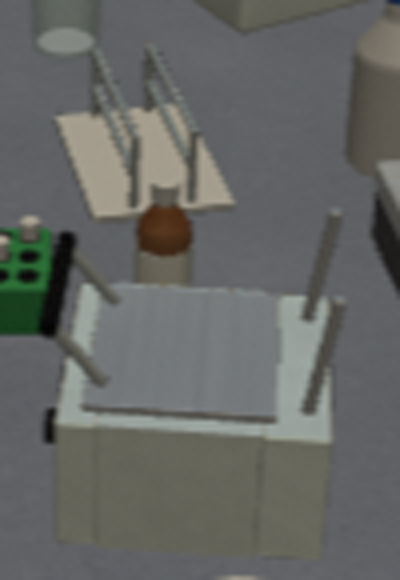

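```bash
cat > h.py <<'E'
import cv2, numpy as np, pickle
def ray(d,u,v,z):
    T=np.linalg.inv(d["world_to_cam"]); K=d["K"]
    r=T[:3,:3]@np.linalg.inv(K)@[u,v,1]; o=T[:3,3]
    return o+r*(z-o[2])/r[2]
def deproj(d,u,v):
    T=np.linalg.inv(d["world_to_cam"]); z=d["range_z"][int(round(v)),int(round(u))]
    return (T@np.r_[np.linalg.inv(d["K"])@[u,v,1]*z,1])[:3]
def proj(d,p):
    q=d["world_to_cam"]@np.r_[p,1]; w=d["K"]@q[:3]; return w[:2]/w[2]
E
python3 - <<'E'
from h import *
s,d=pickle.load(open("top0.pkl","rb"))
def B(c,z,off,f): 
    P=np.array([ray(d,off[0]+(x+.5)/f-.5,off[1]+(y+.5)/f-.5,z) for x,y in c]); return P
np.set_printoptions(precision=4,suppress=True)
rim=B([(133,110),(467,150),(433,518),(97,483)],.09,(290,130),6); print("rim",rim, np.linalg.norm(np.diff(rim,axis=0),axis=1))
lid=B([(148,183),(437,210),(418,477),(123,452)],.096,(290,130),6); print("lid",lid.mean(0), np.linalg.norm(np.diff(lid,axis=0),axis=1))
hb=B([(165,497),(397,523)],.136,(290,130),6); print("handle",hb,hb.mean(0),np.linalg.norm(hb[1]-hb[0]))
r1=B([(220,80),(453,105)],.165,(290,130),6); print("resttops",r1,np.linalg.norm(r1[1]-r1[0]))
rk=B([(88,155),(500,78),(553,365),(135,440)],.008,(145,155),7); print("rack",rk,rk.mean(0),np.linalg.norm(np.diff(rk,axis=0),axis=1))
def yaw(a): return np.degrees(np.arctan2(a[1],a[0]))
print("yaw bath",yaw(rim[0]-rim[3]),yaw(rim[1]-rim[2]),yaw(rim[0]-rim[1])-90,"lid",yaw(lid[0]-lid[1])-90,"h",yaw(hb[0]-hb[1])-90,"rests",yaw(r1[0]-r1[1])-90)
print("rack",yaw(rk[0]-rk[1])-90,yaw(rk[3]-rk[2])-90,yaw(rk[0]-rk[3]))
for u,v in [(338,183),(337,214.5),(259,187),(263,240),(190,192),(414,180)]: print((u,v),deproj(d,u,v))
E
```

```text
rim [[ 0.6565 -0.1251  0.09  ]
 [ 0.6383 -0.2624  0.09  ]
 [ 0.4869 -0.2437  0.09  ]
 [ 0.5028 -0.107   0.09  ]] [0.1386 0.1525 0.1376]
lid [ 0.5641 -0.1829  0.096 ] [0.1187 0.1098 0.1202]
handle [[ 0.495  -0.1283  0.136 ]
 [ 0.4837 -0.2189  0.136 ]] [ 0.4894 -0.1736  0.136 ] 0.09127971362623559
resttops [[ 0.6546 -0.1493  0.165 ]
 [ 0.6438 -0.2391  0.165 ]] 0.09037348773022964
rack [[0.5989 0.2737 0.008 ]
 [0.6263 0.1185 0.008 ]
 [0.5177 0.0992 0.008 ]
 [0.4915 0.2555 0.008 ]] [0.5586 0.1867 0.008 ] [0.1576 0.1103 0.1585]
yaw bath -6.71714396483675 -7.065171329774397 -7.561877558040607 lid -6.04272866855618 h -7.069296959903809 rests -6.852433278759719
rack 10.032822168632634 9.522894165507012 9.604095337508106
(338, 183) [ 0.5678 -0.1865  0.0968]
(337, 214.5) [ 0.4893 -0.1737  0.1433]
(259, 187) [0.5601 0.0069 0.0976]
(263, 240) [ 0.4302 -0.0024  0.0379]
(190, 192) [0.5575 0.1873 0.0069]
(414, 180) [ 0.5749 -0.3791  0.0787]
```

The crops show the grey ribbed plate on the white bath, black bar at the front (pixel ~(337,215)) and rests at the back, so this is the lid. The measurements agree:

| Item | Measured | Given |
|---|---|---|
| Lid plate | 119–120 × 110 mm | 120 × 110 mm |
| Bar length | 91 mm | 92 mm |
| Rest spacing | 90 mm | 90 mm |
| Rack base | 158 × 110 mm | 160 × 110 mm |

The bath is at about (0.566, -0.184) with yaw -7°, the bar at (0.489, -0.174, 0.136), and the rack at (0.559, 0.187) with yaw 9.7°.

```bash
cat >> h.py <<'E'
from scipy.spatial.transform import Rotation as Ro
def cur():
    from cell import ctrl
    s=ctrl.observe(); return s, s["eef_pos"], Ro.from_quat(s["tcp_rot"]).as_matrix()
def shift(p,R,tgt,yaw):  # yaw (deg) of tool y wanted in world
    ty=R[:,1]; y0=np.degrees(np.arctan2(ty[1],ty[0])); 
    t=-(yaw-y0); t=(t+180)%360-180
    return np.r_[(R.T@(np.array(tgt)-p))*1000,t].round(1)
def summary():
    s,p,R=cur(); ty=R[:,1]
    print("t",round(s["clock"],2),"tcp",p.round(4),"yawy",round(np.degrees(np.arctan2(ty[1],ty[0])),2),"zaxis",R[:,2].round(3),"F",s["contact_force"].round(1),"w",round(s["width"]*94,1))
    return s,p,R
E
python3 - <<'E'
from h import *
s,p,R=summary()
for t,y in [((.42,.2,.23),26),((.4894,-.1737,.2),-7),((.4894,-.1737,.138),-7)]: print(t,shift(p,R,t,y))
d=pickle.load(open("top0.pkl","rb"))[1]
for n,(u,v) in dict(bb=(185,108),tip=(253,105),beaker=(103,214),yl=(184,283),yh=(190,256)).items(): print(n,deproj(d,u,v).round(3))
E
```

```text
t 0.15 tcp [0.2316 0.5802 0.222 ] yawy 68.24 zaxis [-0.    -0.001 -1.   ] F [-0.2 -0.4 -0.8] w 93.8
(0.42, 0.2, 0.23) [-315.9 -283.3   -7.7   42.2]
(0.4894, -0.1737, 0.2) [-518.9 -604.6   22.6   75.2]
(0.4894, -0.1737, 0.138) [-518.9 -604.6   84.6   75.2]
bb [0.748 0.182 0.138]
tip [0.772 0.019 0.069]
beaker [0.502 0.416 0.004]
yl [0.322 0.202 0.013]
yh [0.393 0.18  0.063]
```

Call:
jog_arm(plan=[-15,-14,0,2,-45,-40,0,6,-75,-67,0,10,-105,-94,0,15,-135,-121,0,20,-165,-148,0,24,-195,-175,0,28,-225,-202,0,33,-255,-229,0,37,-285,-256,0,42], fingers=45, grip_force=8)

```text
clock: 0.98
eef_pos: [0.4018, 0.2351, 0.2225]
tcp_rot: [0.529, 0.848, 0.0, -0.0]
contact_force: [0.6, 0.4, -0.1]
width: 0.449
```

```bash
python3 - <<'E'
from h import *
s,p,R=summary()
for t,y in [((.4894,-.1737,.2),-7),((.4894,-.1737,.138),-7)]: print(t,shift(p,R,t,y))
E
```

```text
t 0.98 tcp [0.4018 0.2351 0.2225] yawy 26.06 zaxis [-0.  0. -1.] F [ 0.6  0.4 -0.1] w 42.2
(0.4894, -0.1737, 0.2) [-405.7 -100.9   22.4   33.1]
(0.4894, -0.1737, 0.138) [-405.7 -100.9   84.4   33.1]
```

Call:
jog_arm(plan=[-40,-10,0,3,-80,-20,2,7,-120,-30,4,10,-160,-40,6,14,-200,-50,8,18,-240,-60,10,22,-280,-70,12,25,-320,-80,15,28,-360,-90,18,31,-395,-98,20,33])

```text
clock: 1.82
eef_pos: [0.4881, -0.1633, 0.2024]
tcp_rot: [0.749, 0.663, -0.0, 0.0]
contact_force: [1.4, -0.3, 0.2]
width: 0.448
```

```bash
python3 - <<'E'
from h import *
from cell import ctrl
s,p,R=summary()
for t,y in [((.4894,-.1737,.2),-7),((.4894,-.1737,.138),-7)]: print(t,shift(p,R,t,y))
d=ctrl.snapshot("wrist"); cv2.imwrite("pics/w1.png",d["color"]); pickle.dump((s,d),open("w1.pkl","wb"))
T=np.eye(4);T[:3,:3]=R;T[:3,3]=p
d["world_to_cam"]=np.linalg.inv(T@d["mount"])
pr=lambda q:proj(d,np.array(q)).round(0)
print(pr([.4894,-.1737,.136]))
np.set_printoptions(suppress=True)
hb=d["color"]
E
```

```text
t 1.82 tcp [ 0.4881 -0.1633  0.2024] yawy -6.96 zaxis [ 0. -0. -1.] F [ 1.4 -0.3  0.2] w 42.1
(0.4894, -0.1737, 0.2) [-10.2   2.6   2.4   0. ]
(0.4894, -0.1737, 0.138) [-10.2   2.6  64.4   0. ]
[257. 218.]
```

View pics/w1.png

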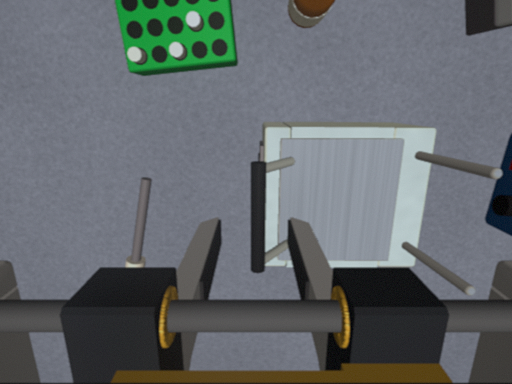

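The wrist view shows the bar from (259,162) to (258,272), centre (258.5,217). I predicted (257,218), so they agree to about 1 mm. Next I descend and pinch gently.

Call:
jog_arm(plan=[-5,1,5,0,-10,3,20,0,-10,3,40,0,-10,3,60,0,-10,3,68,0,-10,3,68,0,-10,3,68,0,-10,3,68,0,-10,3,68,0,-10,3,68,0])

```text
clock: 2.7
eef_pos: [0.4904, -0.1708, 0.1353]
tcp_rot: [0.747, 0.664, 0.0, 0.0]
contact_force: [0.1, 0.5, -0.4]
width: 0.447
```

Call:
jog_arm(plan=[0,0,0,0,0,0,0,0,0,0,0,0,0,0,0,0,0,0,0,0,0,0,0,0,0,0,0,0,0,0,0,0,0,0,0,0,0,0,0,0], fingers=0, grip_force=8)

```text
clock: 3.53
eef_pos: [0.49, -0.1709, 0.1345]
tcp_rot: [0.748, 0.664, -0.0, 0.0]
contact_force: [-0.5, 0.6, 0.6]
width: 0.126
```

```bash
python3 - <<'E'
from h import *
s,p,R=summary()
# arc: pivot rel bar along tool y(+fwd): +130 fwd, 46 below
for phi in [0,5,10,20,30,40,50,60,70,80,90,95,100,104]:
    f=np.radians(phi); x=-130*np.cos(f)+46*np.sin(f)+130; z=130*np.sin(f)+46*np.cos(f)-46
    print(phi,"ty %.0f tz %.0f"%(x,-z))
print(R.round(3))
E
```

```text
t 3.53 tcp [ 0.49   -0.1709  0.1345] yawy -6.76 zaxis [ 0. -0. -1.] F [-0.5  0.6  0.6] w 11.9
0 ty 0 tz -0
5 ty 5 tz -11
10 ty 10 tz -22
20 ty 24 tz -42
30 ty 40 tz -59
40 ty 60 tz -73
50 ty 82 tz -83
60 ty 105 tz -90
70 ty 129 tz -92
80 ty 153 tz -90
90 ty 176 tz -84
95 ty 187 tz -79
100 ty 198 tz -74
104 ty 206 tz -69
[[ 0.118  0.993  0.   ]
 [ 0.993 -0.118 -0.   ]
 [-0.     0.    -1.   ]]
```

The grip reads 11.9 mm, which matches the 12 mm bar. Tipping now along the arc.

Call:
jog_arm(plan=[0,2,-5,0,0,5,-11,0,0,10,-22,0,0,17,-32,0,0,24,-42,0,0,32,-51,0,0,40,-59,0,0,50,-66,0,0,60,-73,0,0,71,-78,0])

```text
clock: 4.37
eef_pos: [0.5609, -0.1794, 0.2139]
tcp_rot: [0.748, 0.664, 0.0, 0.0]
contact_force: [-7.5, 1.1, 12.0]
width: 0.123
```

```bash
python3 - <<'E'
from h import *
from cell import ctrl
s,p,R=summary()
d=ctrl.snapshot("side"); cv2.imwrite("pics/s1.png",cv2.resize(d["color"][130:310,180:350],None,fx=4,fy=3.3))
E
```

```text
t 4.37 tcp [ 0.5609 -0.1794  0.2139] yawy -6.77 zaxis [ 0.  0. -1.] F [-7.5  1.1 12. ] w 11.5
```

View pics/s1.png

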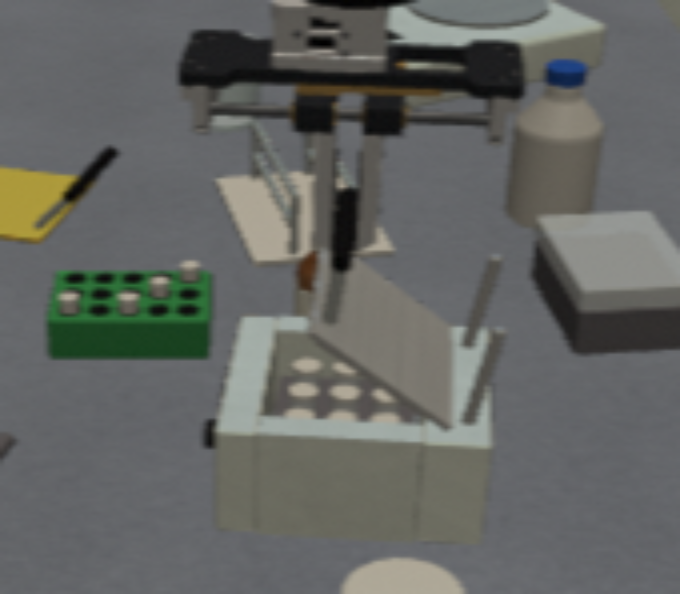

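The side view shows the lid about 45° open on its back edge, with the bar held at crop (345,230). The force is about 14 N along the plate toward the pivot, so I shift the rest of the arc outward by 2 mm.

Call:
jog_arm(plan=[0,-1,-2,0,0,10,-7,0,0,21,-11,0,0,33,-14,0,0,46,-16,0,0,58,-16,0,0,70,-16,0,0,82,-14,0,0,94,-12,0,0,105,-8,0])

```text
clock: 5.25
eef_pos: [0.6656, -0.1918, 0.2213]
tcp_rot: [0.748, 0.664, 0.0, 0.001]
contact_force: [0.1, -1.1, 2.8]
width: 0.122
```

```bash
python3 - <<'E'
from h import *
from cell import ctrl
s,p,R=summary()
d=ctrl.snapshot("side"); cv2.imwrite("pics/s2.png",cv2.resize(d["color"][130:310,180:350],None,fx=4,fy=3.3))
E
```

```text
t 5.25 tcp [ 0.6656 -0.1918  0.2213] yawy -6.76 zaxis [ 0.001 -0.001 -1.   ] F [ 0.1 -1.1  2.8] w 11.5
```

View pics/s2.png

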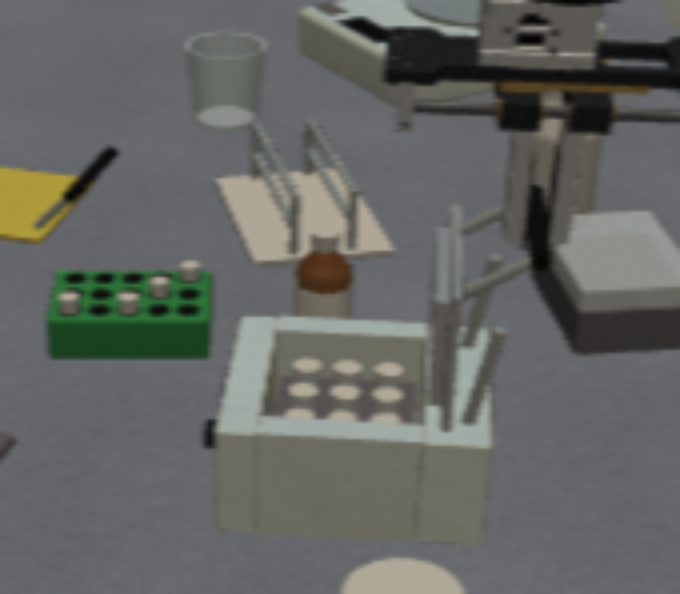

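The lid is upright on the rim, bar at crop (540,225). Next I lower it back onto the rests.

Call:
jog_arm(plan=[0,3,1,0,0,6,2,0,0,9,3,0,0,12,5,0,0,15,7,0,0,18,8,0,0,20,9,0,0,22,10,0,0,22,10,0,0,22,10,0])

```text
clock: 6.13
eef_pos: [0.6873, -0.1942, 0.2111]
tcp_rot: [0.748, 0.664, 0.0, 0.001]
contact_force: [2.9, 0.1, 5.4]
width: 0.12
```

```bash
python3 - <<'E'
from h import *
from cell import ctrl
s,p,R=summary()
d=ctrl.snapshot("side"); cv2.imwrite("pics/s3.png",cv2.resize(d["color"][130:310,180:350],None,fx=4,fy=3.3))
E
```

```text
t 6.13 tcp [ 0.6873 -0.1942  0.2111] yawy -6.75 zaxis [ 0.002 -0.    -1.   ] F [2.9 0.1 5.4] w 11.3
```

View pics/s3.png

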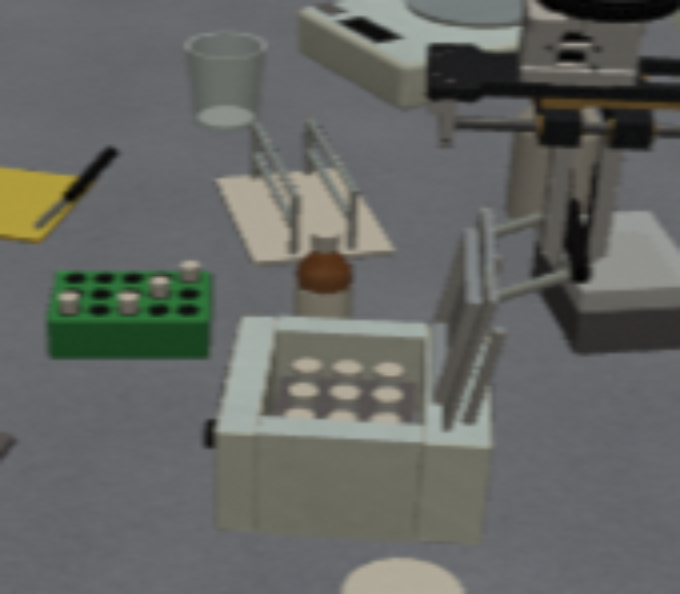

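Call:
jog_arm(plan=[0,1,0,0,0,2,1,0,0,3,1,0,0,4,2,0,0,5,2,0,0,6,3,0,0,7,3,0,0,8,4,0,0,8,4,0,0,8,4,0])

```text
clock: 7.02
eef_pos: [0.6947, -0.1953, 0.2065]
tcp_rot: [0.748, 0.664, -0.0, 0.0]
contact_force: [3.5, 0.6, 4.3]
width: 0.125
```

```bash
python3 - <<'E'
from h import *
from cell import ctrl
s,p,R=summary()
d=ctrl.snapshot("side"); cv2.imwrite("pics/s4.png",cv2.resize(d["color"][180:270,260:350],None,fx=6,fy=6))
E
```

```text
t 7.02 tcp [ 0.6947 -0.1953  0.2065] yawy -6.77 zaxis [ 0. -0. -1.] F [3.5 0.6 4.3] w 11.8
```

View pics/s4.png

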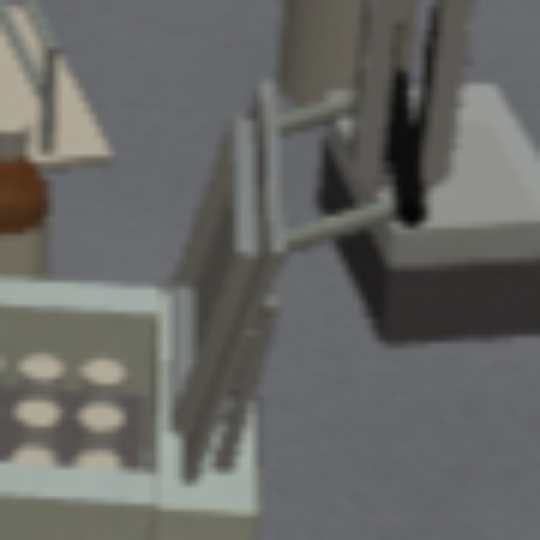

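The lid is practically on the rests, with its top edge at crop (265,100) and the rest tip at (270,300) touching the plate back. I open slightly to let go.

Call:
jog_arm(plan=[0,0,0,0,0,0,0,0,0,0,0,0,0,0,0,0,0,0,0,0,0,0,0,0,0,0,0,0,0,0,0,0,0,0,0,0,0,0,0,0], fingers=38)

```text
clock: 7.9
eef_pos: [0.6946, -0.1952, 0.2065]
tcp_rot: [0.748, 0.664, -0.0, 0.0]
contact_force: [-0.1, 0.0, 0.7]
width: 0.382
```

```bash
python3 - <<'E'
from h import *
from cell import ctrl
s,p,R=summary()
d=ctrl.snapshot("side"); cv2.imwrite("pics/s5.png",cv2.resize(d["color"][180:270,260:350],None,fx=6,fy=6)); pickle.dump((s,d),open("s5.pkl","wb"))
d=ctrl.snapshot("wrist"); cv2.imwrite("pics/w5.png",d["color"])
E
```

```text
t 7.9 tcp [ 0.6946 -0.1952  0.2065] yawy -6.76 zaxis [-0. -0. -1.] F [-0.1  0.   0.7] w 35.9
```

View pics/s5.png

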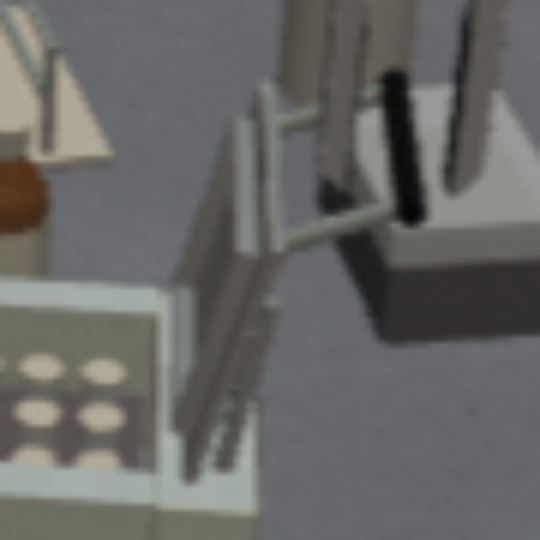

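View pics/w5.png

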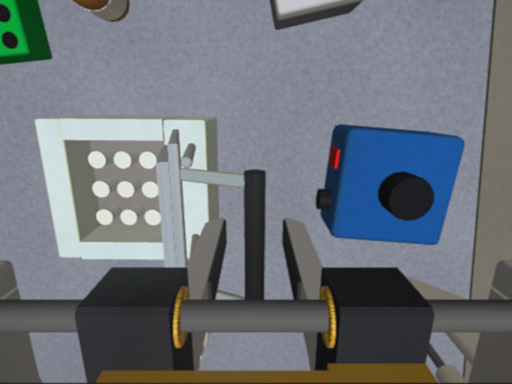

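The lid leans on the rests by itself: bar at side crop (405,145), free between the open fingers, tool force about 0. The wrist view shows the bar centred between the fingers at (255,230). The bar height implies about 11° past upright. Next I regrip gently, swing it forward to about 95°, grip hard and lift.

Call:
jog_arm(plan=[0,0,0,0,0,0,0,0,0,0,0,0,0,0,0,0,0,0,0,0,0,0,0,0,0,0,0,0,0,0,0,0,0,0,0,0,0,0,0,0], fingers=0, grip_force=8)

```text
clock: 8.83
eef_pos: [0.6946, -0.1951, 0.2065]
tcp_rot: [0.748, 0.664, 0.0, 0.0]
contact_force: [0.9, -1.1, -0.9]
width: 0.121
```

Call:
jog_arm(plan=[0,-2,-1,0,0,-4,-2,0,0,-6,-3,0,0,-8,-4,0,0,-10,-5,0,0,-12,-6,0,0,-13,-7,0,0,-13,-7,0,0,-13,-7,0,0,-13,-7,0])

```text
clock: 9.67
eef_pos: [0.6816, -0.1936, 0.2133]
tcp_rot: [0.748, 0.664, -0.0, -0.0]
contact_force: [0.4, 0.1, -0.9]
width: 0.12
```

Call:
jog_arm(plan=[0,0,0,0,0,0,0,0,0,0,0,0,0,0,0,0,0,0,0,0,0,0,0,0,0,0,0,0,0,0,-1,0,0,0,-3,0,0,0,-6,0], grip_force=60)

```text
clock: 10.5
eef_pos: [0.6816, -0.1936, 0.2195]
tcp_rot: [0.748, 0.664, -0.0, -0.0]
contact_force: [0.1, -0.6, -1.7]
width: 0.115
```

```bash
python3 - <<'E'
from h import *
from cell import ctrl
s,p,R=summary()
d=ctrl.snapshot("side"); cv2.imwrite("pics/s6.png",cv2.resize(d["color"][180:270,260:350],None,fx=6,fy=6)); pickle.dump((s,d),open("s6.pkl","wb"))
E
```

```text
t 10.5 tcp [ 0.6816 -0.1936  0.2195] yawy -6.76 zaxis [-0. -0. -1.] F [ 0.1 -0.6 -1.7] w 10.8
```

View pics/s6.png

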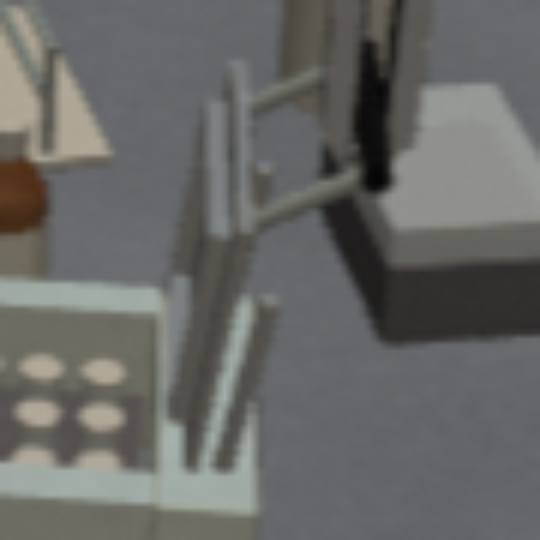

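The lid is off the rim or nearly so, at about 95°, and the grip is holding. I continue lifting.

Call:
jog_arm(plan=[0,0,-5,0,0,0,-12,0,0,0,-20,0,0,0,-28,0,0,0,-36,0,0,0,-44,0,0,0,-52,0,0,0,-58,0,0,0,-60,0,0,0,-60,0])

```text
clock: 11.38
eef_pos: [0.6818, -0.1937, 0.2801]
tcp_rot: [0.748, 0.664, 0.0, 0.0]
contact_force: [-0.2, 0.4, -3.0]
width: 0.111
```

```bash
python3 - <<'E'
from h import *
from cell import ctrl
s,p,R=summary()
d=ctrl.snapshot("side"); cv2.imwrite("pics/s7.png",cv2.resize(d["color"][140:270,240:370],None,fx=4.5,fy=4.5)); pickle.dump((s,d),open("s7.pkl","wb"))
for x,y in [(47,0),(47,20),(47,-20),(42,0)]:
    a=np.radians(9.7); c=np.array([.5586,.1867]); q=c+np.array([np.cos(a)*x-np.sin(a)*y,np.sin(a)*x+np.cos(a)*y])/1000
    print(x,y,q.round(4),shift(p,R,[*q,p[2]],9.7))
E
```

```text
t 11.38 tcp [ 0.6818 -0.1937  0.2801] yawy -6.76 zaxis [ 0.001 -0.    -1.   ] F [-0.2  0.4 -3. ] w 10.4
47 0 [0.6049 0.1946] [ 3.765e+02 -1.221e+02 -1.000e-01 -1.650e+01]
47 20 [0.6016 0.2143] [ 3.957e+02 -1.277e+02 -1.000e-01 -1.650e+01]
47 -20 [0.6083 0.1749] [ 3.574e+02 -1.164e+02 -1.000e-01 -1.650e+01]
42 0 [0.6    0.1938] [ 3.751e+02 -1.269e+02 -1.000e-01 -1.650e+01]
```

View pics/s7.png

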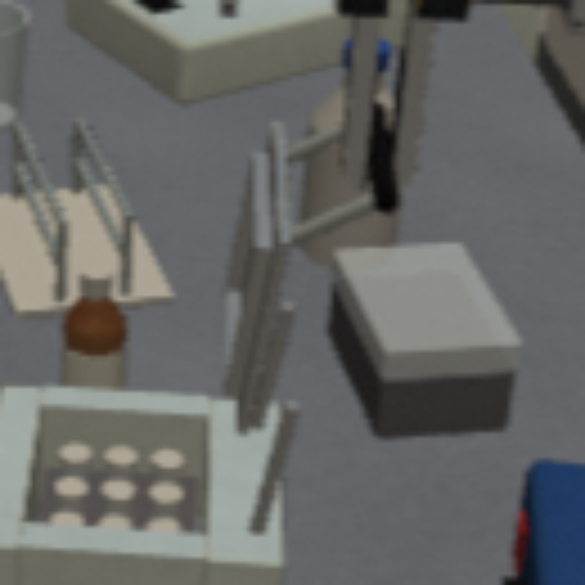

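The lid hangs clear above the rim (foot at crop (250,430)) with its angle kept. The tool reads 3 N down, so about 0.3 kg. I move it forward and up, then across to the rack.

Call:
jog_arm(plan=[0,-5,-5,0,0,-15,-12,0,4,-26,-18,0,14,-36,-20,-1,30,-45,-20,-2,52,-53,-20,-3,77,-60,-20,-4,102,-67,-20,-5,127,-73,-20,-6,152,-79,-20,-7])

```text
clock: 12.27
eef_pos: [0.62, -0.0324, 0.3001]
tcp_rot: [0.705, 0.709, 0.0, 0.0]
contact_force: [0.1, 0.3, -2.4]
width: 0.112
```

Call:
jog_arm(plan=[25,-4,0,-1,50,-8,0,-2,75,-12,0,-3,100,-16,0,-4,125,-20,0,-6,148,-23,0,-7,168,-26,0,-8,184,-28,0,-9,195,-30,0,-9,200,-31,0,-9])

```text
clock: 13.1
eef_pos: [0.5889, 0.1679, 0.2995]
tcp_rot: [0.648, 0.762, 0.0, -0.0]
contact_force: [-0.3, -1.0, -3.8]
width: 0.114
```

```bash
python3 - <<'E'
from h import *
from cell import ctrl
s,p,R=summary()
for n in ["side","top"]:
    d=ctrl.snapshot(n); pickle.dump((s,d),open(f"{n}8.pkl","wb"))
    c=d["color"][70:230,200:330] if n=="side" else d["color"][90:240,140:270]
    cv2.imwrite(f"pics/{n}8.png",cv2.resize(c,None,fx=4,fy=3.7 if n=="side" else 4))
a=np.radians(9.7); c=np.array([.5586,.1867]); q=c+np.array([np.cos(a),np.sin(a)])*.047
print(shift(p,R,[*q,p[2]],9.7))
rp=np.array([[np.cos(a),np.sin(a)],[-np.sin(a),np.cos(a)]])@(p[:2]-c); print("tcp in rack",rp)
E
```

```text
t 13.1 tcp [0.5889 0.1679 0.2995] yawy 9.29 zaxis [-0.  0. -1.] F [-0.3 -1.  -3.8] w 10.7
[23.8 20.2  0.  -0.4]
tcp in rack [ 0.02667537 -0.023643  ]
```

View pics/side8.png

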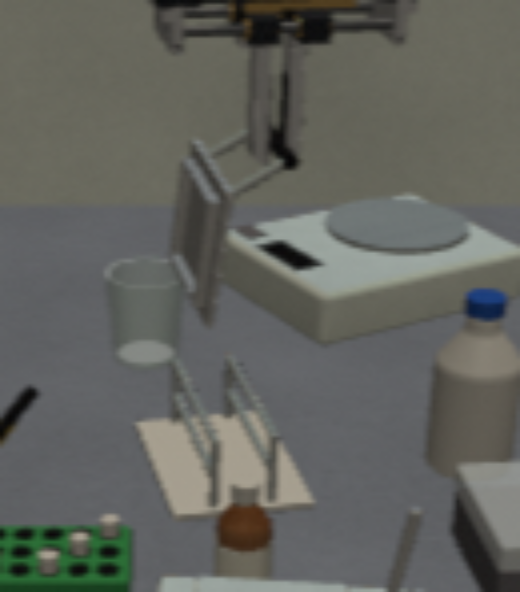

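View pics/top8.png

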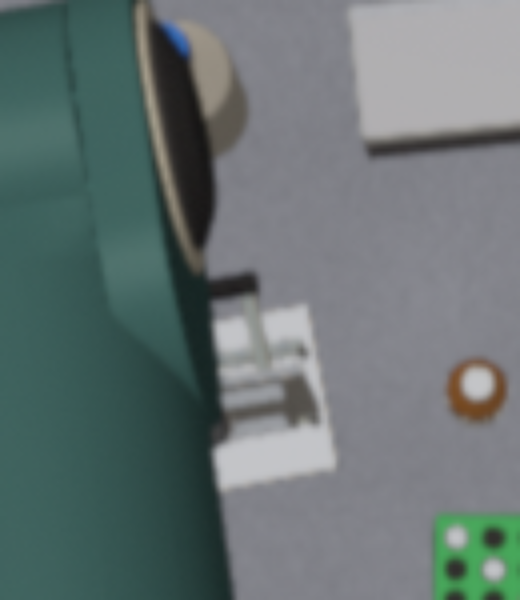

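```bash
python3 - <<'E'
from h import *
s,d=pickle.load(open("side8.pkl","rb"))
c=d["color"][100:165,235:280]; cv2.imwrite("pics/lid8.png",cv2.resize(c,None,fx=9,fy=9,interpolation=cv2.INTER_CUBIC))
E
```

```text
(no output)
```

View pics/lid8.png

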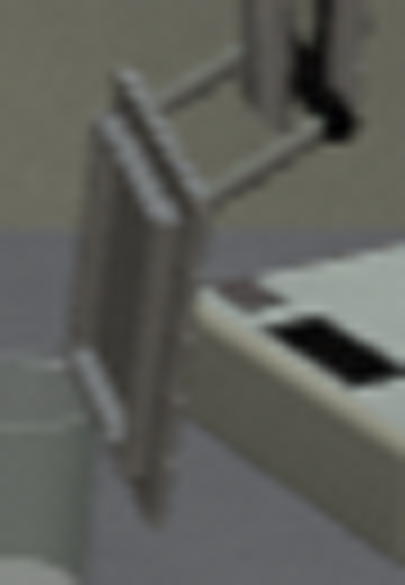

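```bash
python3 - <<'E'
from h import *
s,d=pickle.load(open("side8.pkl","rb"))
T=np.linalg.inv(d["world_to_cam"])
def rayy(u,v,y):
    r=T[:3,:3]@np.linalg.inv(d["K"])@[u,v,1]; o=T[:3,3]; return o+r*(y-o[1])/r[1]
f=lambda x,y:(235+(x+.5)/9-.5,100+(y+.5)/9-.5)
for n,(x,y) in dict(top=(205,205),bot=(158,525),bar=(340,125)).items():
    print(n,rayy(*f(x,y),.099 if n!="bar" else .1679-.048).round(4))
# forward model for foot & predicted pixels for several phi
p=s["eef_pos"]; a=np.radians(9.29); bx=np.array([np.cos(a),np.sin(a),0]); by=np.array([-np.sin(a),np.cos(a),0]); 
bar=p+[0,0,.002]-by*.003
for phi in [75,80,85,90,95,100]:
    g=np.radians(phi)
    def pt(x,y,z):
        x+=.075; z-=.046
        return bar+bx*(x*np.cos(g)+z*np.sin(g))+by*y+np.array([0,0,-x*np.sin(g)+z*np.cos(g)])
    out=[((proj(d,pt(*q))-[235,100]+.5)*9-.5).round(0) for q in [(-.055,-.06,.006),(.055,-.06,.006),(.055,-.06,0),(-.055,-.06,0),(-.055,.06,0.006)]]
    print(phi,*out)
E
```

```text
top [0.5566 0.099  0.2817]
bot [0.5442 0.099  0.1751]
bar [0.5984 0.1199 0.2993]
75 [235. 234.] [314. 543.] [296. 549.] [216. 240.] [154. 100.]
80 [228. 225.] [278. 543.] [260. 548.] [208. 230.] [147.  91.]
85 [221. 216.] [242. 541.] [224. 544.] [201. 218.] [141.  82.]
90 [215. 205.] [207. 535.] [188. 536.] [195. 206.] [135.  73.]
95 [210. 194.] [172. 526.] [154. 526.] [191. 194.] [131.  62.]
100 [206. 183.] [139. 514.] [120. 513.] [187. 181.] [127.  52.]
```

Measured lid angle is about 95–96°, with no slip (bottom corner at crop ~(160,525), predicted (154–172,526)). With the foot about 56 mm in front of the bar, I place the bar at rack x = +56 mm.

```bash
python3 - <<'E'
from h import *
s,p,R=summary()
a=np.radians(9.7); c=np.array([.5586,.1867]); q=c+np.array([np.cos(a)*.056-np.sin(a)*.002,np.sin(a)*.056+np.cos(a)*.002])
print(q,shift(p,R,[*q,p[2]],9.7))
E
```

```text
t 13.2 tcp [0.5892 0.1667 0.2994] yawy 9.24 zaxis [-0. -0. -1.] F [ 0.8 -1.4 -2.3] w 10.6
[0.61346242 0.19810681] [27.1 29.  -0.  -0.5]
```

Call:
jog_arm(plan=[3,3,0,0,8,9,0,0,14,15,0,0,20,21,5,0,25,26,12,-0.5,27,29,22,-0.5,27,29,34,-0.5,27,29,44,-0.5,27,29,50,-0.5,27,29,53,-0.5])

```text
clock: 14.03
eef_pos: [0.613, 0.1973, 0.245]
tcp_rot: [0.645, 0.764, -0.001, -0.0]
contact_force: [-0.3, 0.0, -2.5]
width: 0.112
```

```bash
python3 - <<'E'
from h import *
from cell import ctrl
s,p,R=summary()
d=ctrl.snapshot("side"); pickle.dump((s,d),open("side9.pkl","wb"))
cv2.imwrite("pics/s9.png",cv2.resize(d["color"][110:215,215:310],None,fx=6,fy=5.7,interpolation=cv2.INTER_CUBIC))
a=np.radians(9.7); c=np.array([.5586,.1867]); 
print("tcp in rack",np.array([[np.cos(a),np.sin(a)],[-np.sin(a),np.cos(a)]])@(p[:2]-c))
E
```

```text
t 14.03 tcp [0.613  0.1973 0.245 ] yawy 9.71 zaxis [-0.002 -0.001 -1.   ] F [-0.3  0.  -2.5] w 10.5
tcp in rack [0.05545645 0.00131368]
```

View pics/s9.png

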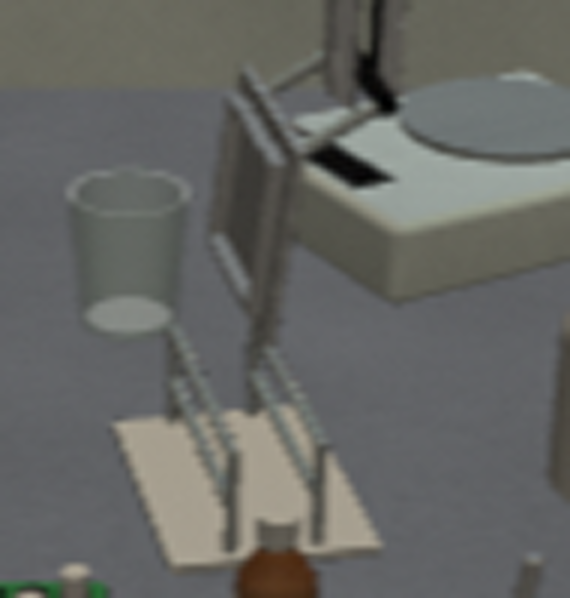

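```bash
python3 - <<'E'
from h import *
s,d=pickle.load(open("side9.pkl","rb"))
a=np.radians(9.7); c=np.array([.5586,.1867,0]); bx=np.array([np.cos(a),np.sin(a),0]); by=np.array([-np.sin(a),np.cos(a),0]); z=np.array([0,0,1.])
px=lambda q:((proj(d,q)-[215,110]+.5)*[6,5.7]-.5).round(0)
for x in (-22.5,22.5): 
    print("fence",x,[px(c+bx*x/1e3+by*y+z*h) for y in (-.0755,.0755) for h in (.008,.072)])
bar=s["eef_pos"]+[0,0,.002]-by*.003
for phi in [90,95,100]:
    g=np.radians(phi)
    def pt(x,y,zz):
        x+=.075; zz-=.046
        return bar+bx*(x*np.cos(g)+zz*np.sin(g))+by*y+np.array([0,0,-x*np.sin(g)+zz*np.cos(g)])
    print(phi,[px(pt(*q)) for q in [(-.055,-.06,.006),(.055,-.06,.006),(.055,-.06,0),(-.055,.06,.006)]], (pt(.055,0,.003)-c)@np.c_[bx,by,z])
E
```

```text
fence -22.5 [array([229., 551.]), array([231., 446.]), array([171., 415.]), array([172., 317.])]
fence 22.5 [array([315., 543.]), array([320., 439.]), array([250., 409.]), array([253., 311.])]
90 [array([309., 155.]), array([302., 351.]), array([290., 352.]), array([253.,  68.])] [ 0.01245645 -0.00168632  0.11701902]
95 [array([306., 148.]), array([280., 346.]), array([268., 346.]), array([250.,  62.])] [ 0.00128983 -0.00168632  0.1212614 ]
100 [array([304., 142.]), array([259., 340.]), array([247., 339.]), array([248.,  55.])] [-0.00946454 -0.00168632  0.12646088]
```

Measured lid and rack pixels agree with the model to about 1.5 px. The lid appears around 97° with its foot about 3 mm toward -x, so I add +3 mm and descend.

Call:
jog_arm(plan=[0,1,2,0,0,2,7,0,0,3,15,0,0,3,25,0,0,3,35,0,0,3,45,0,0,3,55,0,0,3,65,0,0,3,73,0,0,3,78,0])

```text
clock: 14.92
eef_pos: [0.6162, 0.1982, 0.1671]
tcp_rot: [0.645, 0.765, -0.001, -0.0]
contact_force: [-0.2, 0.5, -2.5]
width: 0.112
```

```bash
python3 - <<'E'
from h import *
from cell import ctrl
s,p,R=summary()
d=ctrl.snapshot("side"); pickle.dump((s,d),open("side10.pkl","wb"))
cv2.imwrite("pics/s10.png",cv2.resize(d["color"][110:215,215:310],None,fx=6,fy=5.7,interpolation=cv2.INTER_CUBIC))
E
```

```text
t 14.92 tcp [0.6162 0.1982 0.1671] yawy 9.74 zaxis [-0.001 -0.001 -1.   ] F [-0.2  0.5 -2.5] w 10.6
```

View pics/s10.png

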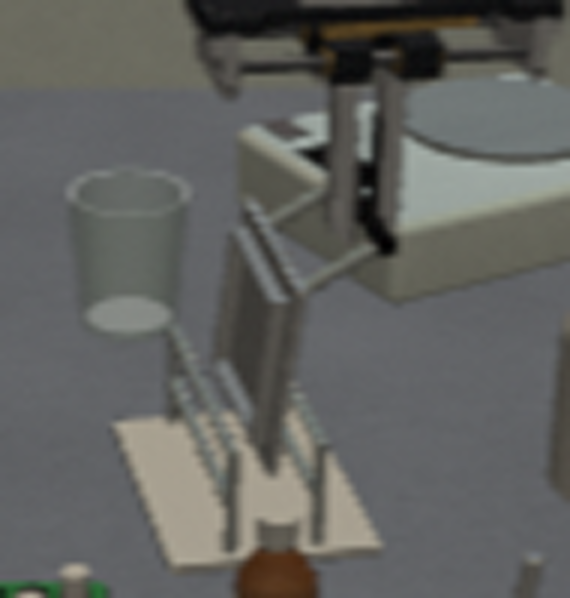

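The lid is between the two fences, foot at crop (268,470), with no contact force. I lower it the last 36 mm.

Call:
jog_arm(plan=[0,0,3,0,0,0,8,0,0,0,13,0,0,0,18,0,0,0,23,0,0,0,27,0,0,0,30,0,0,0,32,0,0,0,33,0,0,0,34,0])

```text
clock: 15.8
eef_pos: [0.6166, 0.1983, 0.1345]
tcp_rot: [0.645, 0.765, 0.0, 0.0]
contact_force: [0.8, 0.2, -2.5]
width: 0.111
```

Call:
jog_arm(plan=[0,0,0.5,0,0,0,1,0,0,0,1.5,0,0,0,2,0,0,0,2,0,0,0,2,0,0,0,2,0,0,0,2,0,0,0,2,0,0,0,2,0])

```text
clock: 16.63
eef_pos: [0.6165, 0.1983, 0.1325]
tcp_rot: [0.645, 0.765, -0.0, 0.0]
contact_force: [0.6, 0.9, -2.3]
width: 0.113
```

```bash
python3 - <<'E'
from h import *
from cell import ctrl
s,p,R=summary()
d=ctrl.snapshot("side"); pickle.dump((s,d),open("side11.pkl","wb"))
cv2.imwrite("pics/s11.png",cv2.resize(d["color"][110:215,215:310],None,fx=6,fy=5.7,interpolation=cv2.INTER_CUBIC))
E
```

```text
t 16.63 tcp [0.6165 0.1983 0.1325] yawy 9.74 zaxis [ 0. -0. -1.] F [ 0.6  0.9 -2.3] w 10.6
```

View pics/s11.png

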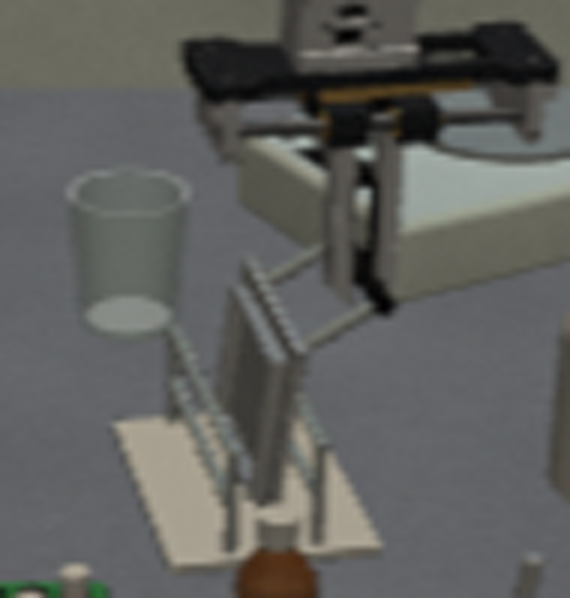

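Call:
jog_arm(plan=[0,0,0.5,0,0,0,1,0,0,0,1.5,0,0,0,2,0,0,0,2.5,0,0,0,3,0,0,0,3.5,0,0,0,4,0,0,0,4,0,0,0,4,0])

```text
clock: 17.52
eef_pos: [0.6187, 0.1988, 0.1304]
tcp_rot: [0.645, 0.765, 0.002, 0.001]
contact_force: [4.6, 0.9, 14.7]
width: 0.113
```

The foot is on the slot floor (14.7 N up). I ease the grip, lean the lid gently back against the rear fence, then release.

Call:
jog_arm(plan=[0,0,-1,0,0,0,-1,0,0,0,-1,0,0,2,0,0,0,4,1,0,0,6,2,0,0,8,3,0,0,10,4,0,0,11,5,0,0,11,5,0], grip_force=6)

```text
clock: 18.35
eef_pos: [0.6288, 0.2005, 0.1244]
tcp_rot: [0.645, 0.765, 0.001, 0.001]
contact_force: [4.3, 1.4, 7.8]
width: 0.126
```

```bash
python3 - <<'E'
from h import *
from cell import ctrl
s,p,R=summary()
d=ctrl.snapshot("side"); pickle.dump((s,d),open("side12.pkl","wb"))
cv2.imwrite("pics/s12.png",cv2.resize(d["color"][110:215,215:310],None,fx=6,fy=5.7,interpolation=cv2.INTER_CUBIC))
E
```

```text
t 18.35 tcp [0.6288 0.2005 0.1244] yawy 9.74 zaxis [ 0.003  0.001 -1.   ] F [4.3 1.4 7.8] w 11.8
```

View pics/s12.png

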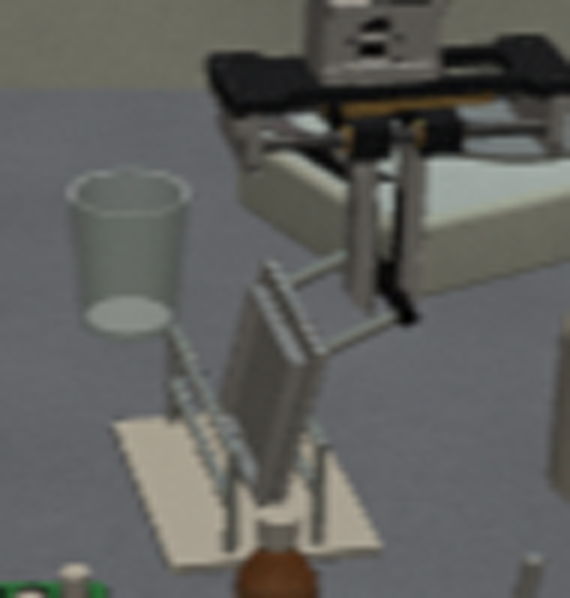

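The lid leans near the rear fence, foot in the slot at (270,495). Releasing.

Call:
jog_arm(plan=[0,0,0,0,0,0,0,0,0,0,0,0,0,0,0,0,0,0,0,0,0,0,0,0,0,0,0,0,0,0,0,0,0,0,0,0,0,0,0,0], fingers=38)

```text
clock: 19.23
eef_pos: [0.6274, 0.2002, 0.1234]
tcp_rot: [0.645, 0.765, -0.0, 0.0]
contact_force: [0.5, 0.4, 0.1]
width: 0.376
```

```bash
python3 - <<'E'
from h import *
from cell import ctrl
s,p,R=summary()
d=ctrl.snapshot("side"); pickle.dump((s,d),open("side13.pkl","wb"))
cv2.imwrite("pics/s13.png",cv2.resize(d["color"][110:215,215:310],None,fx=6,fy=5.7,interpolation=cv2.INTER_CUBIC))
d=ctrl.snapshot("wrist"); cv2.imwrite("pics/w13.png",d["color"])
E
```

```text
t 19.23 tcp [0.6274 0.2002 0.1234] yawy 9.74 zaxis [-0. -0. -1.] F [0.5 0.4 0.1] w 35.4
```

View pics/s13.png

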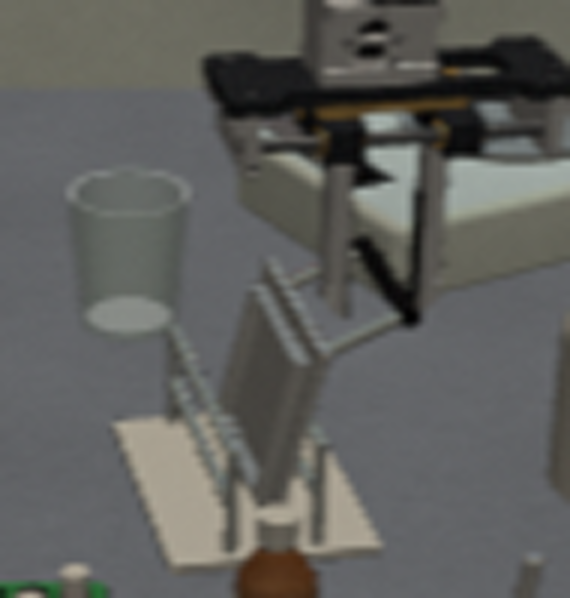

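View pics/w13.png

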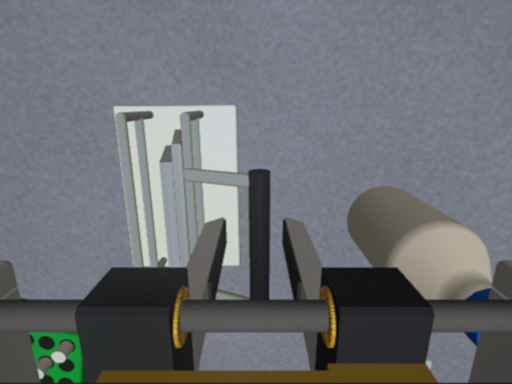

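The lid stands by itself in the slot. The wrist view shows its plate between the fences at (180,200), leaning on the rear one, and the bar free between the fingers at (259,240). I withdraw straight up.

Call:
jog_arm(plan=[0,0,-4,0,0,0,-12,0,0,0,-24,0,0,0,-40,0,0,0,-60,0,0,0,-85,0,0,0,-110,0,0,0,-130,0,0,0,-140,0,0,0,-140,0])

```text
clock: 20.17
eef_pos: [0.6282, 0.2003, 0.2665]
tcp_rot: [0.645, 0.765, 0.002, 0.001]
contact_force: [-0.2, 0.4, 0.3]
width: 0.382
```

Call:
jog_arm(plan=[10,0,0,0,30,0,0,0,60,0,0,0,90,-5,0,0,120,-10,0,0,145,-15,0,0,165,-18,0,0,175,-20,0,0,180,-20,0,0,180,-20,0,0])

```text
clock: 21.0
eef_pos: [0.5768, 0.3747, 0.2625]
tcp_rot: [0.644, 0.765, -0.001, -0.0]
contact_force: [0.1, 0.4, -0.7]
width: 0.382
```

```bash
python3 - <<'E'
from h import *
from cell import ctrl
s,p,R=summary()
d=ctrl.snapshot("side"); pickle.dump((s,d),open("side14.pkl","wb"))
cv2.imwrite("pics/s14.png",cv2.resize(d["color"][110:215,215:310],None,fx=6,fy=5.7,interpolation=cv2.INTER_CUBIC))
d=ctrl.snapshot("top"); cv2.imwrite("pics/t14.png",d["color"]); pickle.dump((s,d),open("top14.pkl","wb"))
d0=pickle.load(open("side0.pkl","rb"))[1]; d=pickle.load(open("side14.pkl","rb"))[1]
df=cv2.absdiff(d0["color"],d["color"]).max(2); print(cv2.connectedComponentsWithStats((df>40).astype(np.uint8))[2].tolist()[:15])
E
```

```text
t 21.0 tcp [0.5768 0.3747 0.2625] yawy 9.79 zaxis [-0.001 -0.001 -1.   ] F [ 0.1  0.4 -0.7] w 35.9
[[0, 0, 512, 384, 188598], [13, 0, 31, 73, 864], [74, 0, 32, 43, 899], [127, 0, 49, 7, 213], [226, 0, 61, 36, 1203], [164, 5, 9, 8, 17], [142, 14, 22, 2, 37], [39, 24, 1, 1, 1], [48, 26, 2, 1, 2], [51, 27, 7, 2, 7], [59, 29, 12, 5, 15], [144, 29, 1, 1, 1], [46, 31, 1, 1, 1], [147, 30, 2, 1, 2], [156, 31, 1, 1, 1]]
```

View pics/s14.png

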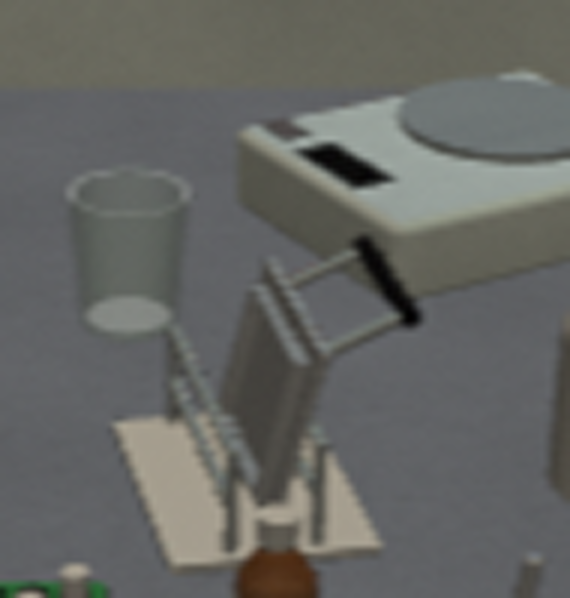

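View pics/t14.png

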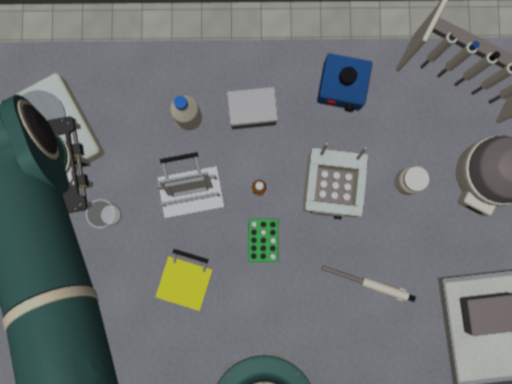

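The lid stays in the slot. In the side crop its foot is at (270,497) and its bar at (390,280). In the top view the bar runs (160,159)–(198,154), parallel to the slot. The bystanders are at their starting pixels. I hand in.

```bash
python3 - <<'E'
from h import *
from cell import ctrl
d=pickle.load(open("top14.pkl","rb"))[1]
q=np.array([ray(d,160,159,.125),ray(d,198,154,.125)]); v=q[0]-q[1]; print("bar",q.mean(0).round(4),"yaw",np.degrees(np.arctan2(-v[0],v[1])))
a=np.radians(9.7); print("bar in rack",np.array([[np.cos(a),np.sin(a)],[-np.sin(a),np.cos(a)]])@(q.mean(0)[:2]-[.5586,.1867]))
s=ctrl.observe(); print(abs(s["joint_velocities"]).max())
print(ctrl.finish_job())
E
```

```text
bar [0.6331 0.1979 0.125 ] yaw 6.935457861828794
bar in rack [ 0.07535177 -0.00155626]
0.011816044690245693
the job is handed in; nothing more can be done
None
```

I tipped the lid up by its bar until it leaned on the two rests, and let go. I then regripped it, lifted it off, lowered it into the rack slot, leaned it on the rear fence, released it and moved the arm clear. The job was handed in at about 21 s.

**On the rests:** after release the lid stood alone, about 11° past upright by the bar's height. The bar was clear of the open fingers and the tool force was about 0 N, for roughly 0.7 s.

**In the rack:** the lid stands handle end up, leaning about 14° on the rear fence, with its foot on the slot floor.
- The foot position is inferred, not measured directly. With that lean, the bar at rack x = 75 mm, y = -2 mm puts the foot near the centre line.
- The bar yaw read 6.9° against the rack's 9.7°. That is within pixel error and well under the 20° limit.

**Surroundings:** no bystander was visibly moved, by eye in the top view.

**Disagreements:**
- The side camera read about 1.5 px off the calibration model for both lid and rack. Their relative fit was unaffected.
- Contact forces reached about 14–15 N, once while tipping and once at touchdown.

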